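# Free the chopper's blades and hold its lid release open

## Task

I want to take the lid off the hand-cranked chopper to wash it. Turn its crank one full turn clockwise (seen from above) so the knob comes back to where it started, then pull the green spring-loaded lid release out until its black pointer stands at the red mark, and keep holding it there: it springs back if let go, so the program must finish while still gripping it at the mark. Leave everything else on the worktop where it is.

Things in the scene. Friction and masses are not known exactly. Their poses are not given: they have to be found in the camera images.
- chopper: hand-cranked food chopper, fixed to the worktop by its black suction foot: clear bowl, white round lid 128 mm across, lid top 129 mm above the worktop. Origin: centre of its underside, on the vertical crank axis; z up. The lid release sticks out of the lid's side along the chopper's own -x, roughly towards the robot, over a fixed white gauge plate
- crank_grip (a point): centre of the upright black crank knob, 164 mm above the worktop. The knob is 22 mm across, 40 mm tall (142 to 182 mm above the worktop), on the end of the green crank arm (top at 142 mm), 45 mm from the crank axis. It spins freely on its own pin, so a gripper can carry it round the circle without turning
- chopper_crank (a joint): crank angle in rad, grows clockwise seen from above; a full turn adds 6.28. Starts anywhere from 0 to 5.2; at 0 the knob is on the chopper's -x side. Needs about 1.5 N at the knob, stays where it is left, has no stop within a turn
- release_grip (a point): centre of the green upright release handle at grip height, 120 mm above the worktop. The handle is round, 20 mm across (23 mm at its cap), from 92 to 139 mm above the worktop, 125 mm from the crank axis at rest, on a steel slide bar 16 mm wide (top at 95 mm). A thin black pointer line, 48 mm long, lies across the bar beneath the handle's centre
- chopper_release (a joint): how far the release is pulled out, in m: 0 at rest, grows along the chopper's -x; 0.030 puts the pointer at the red mark; end stop at 0.045. The spring pulls it back with 4 N at rest and 10 N at the mark
- release_mark (a point): where the handle's centre (point release_grip) must be when the pointer stands at the red mark: 155 mm from the crank axis, 120 mm above the worktop, over the 5 mm wide red line across the fixed white gauge plate. The plate is 68 mm wide, top 84 mm above the worktop, and ends 187 mm from the axis in a lip 89 mm high
- espresso_cup_1: dark blue espresso cup, 63x93x53 mm; bystander, origin at the centre of its underside
- lemon: yellow lemon, 83x58x58 mm, lying; bystander, origin at the centre of its underside
- salt_shaker: glass salt shaker with a grey top, 44 mm wide, 90 mm tall; bystander, origin at the centre of its underside
- spice_jar: spice jar with a red cap, 45 mm wide, 106 mm tall; bystander, origin at the centre of its underside
- apple: red apple, 80 mm wide; bystander, origin at the centre of its underside

How it is judged:
By the outcome, as a careful person would: the job done as asked, in the order asked, and still so for the second after the job is handed in, while the arm keeps its last pose, push and grip.
It also fails if it takes over 58 s, if anything falls off the work surface, if the arm or the gripper's body presses on something with over 40 N, if the wrist force passes 120 N, or if a joint passes its speed limit or range.

## Robot

A 7-joint arm with a two-finger parallel gripper is mounted at the origin on a cart in front of the work surface, level with it; the furniture and walls round the work are solid. World frame = base frame: x ahead of the robot, y to its left, z up, the work surface at z = 0. Lengths are in mm, angles in rad, forces in N, time in s.
With the tool pointing down it reaches from about 425 to 825 mm from the base axis. Payload 3.6 kg.
Tool frame: the origin (TCP) lies at the very end of the fingers, on their centre line; the grasp point (between the pads) lies 19 mm behind it; z points along the fingers, y is the line along which they close (so a half turn about z gives the same grasp; the last joint's range is limited). The gripper opens to 93 mm and grips with 3 to 60 N. Pads are 15 mm wide; open, the fingers measure 128 mm over their backs; the gripper's body (75 mm by 188 mm) begins 65 mm behind the grasp point.
Start: joints at [-1.317, 0.615, -0.013, 1.423, 0.008, 1.103, -0.04], TCP at [179.473, 624.701, 218.64] pointing down, gripper open.
Joint ranges: [-3.12, 3.12], [-0.3, 2.06], [-1.34, 1.32], [0.26, 2.42], [-1.36, 4.5], [0.01, 1.98], [-2.84, 2.84]. Speed limits (rad/s): [2.79, 2.79, 3.14, 3.14, 3.14, 3.14, 3.14].

## Interface

Orientations are given as a rotation vector (axis times angle).
In Python, from workcell import manip gives the robot as it stands.
- The arm moves only by the tool drive_tool, never from a script. Its argument "series" is a list of rows, each an object of numbers: "tx", "ty", "tz": the shift along the tool's x, y, z in mm; "wx", "wy", "wz": the turn, a rotation vector about the tool's x, y, z in degrees. In form: [{"tx": .., "ty": .., "tz": .., "wx": .., "wy": .., "wz": ..}, ...]. A call has 1 to 8 rows; each row shifts and turns the commanded pose from where the row before left it, along the tool's axes as they then stand; what a row does not reach is not made up. A row lasts 1/8 s, in which the tool goes at most 62.5 mm and 10.7 degrees, less where a joint would pass 70% of its speed; a pose out of reach is approached as far as the arm can. A call is refused whole if a number of a shift passes 62.5 or a number of a turn 10.7, either way. A call with a gripper value outside its range is refused whole. "fingers" is the closure, from -1 (fully open) to 1 (shut), set as the call begins (left out, the last holds). The fingers move at their own pace and stop on an object; "force" is the grip in N (left out, the last holds). Time passes only in rows, so rows that do not move let the fingers close. It gives the time, the measured TCP pose, the force, the opening and the grip force at its end, in the units of the state.
- manip.get_state(): the state, without advancing time (a new reading comes with each control period).
- manip.get_image(name): name is "side" or "top" or "wrist"; returns a dict with "color" (384x512x3 uint8, blue, green, red), "range_z" (384x512 float32, mm along the optical axis (not along the pixel's ray), 0 where there is no reading), "camera_matrix" (3x3 intrinsics, pixels), "eye" and "orientation" of the camera in the world. Camera axes: x right, y down, z forward; pixel columns grow to the right and rows downward; lengths in mm; the calibration is good to about 2 mm. A picture is of the moment at which its call begins.
- manip.close_job(): hands the job in; it is judged then, once.
The state is a dict: "time": time; "joint_positions": joint angles; "joint_vel": joint speeds; "joint_efforts": joint torques, N m; "eef_pos": TCP position; "tool_rot": TCP orientation; "contact_force": force on the tool from outside, world axes, zero at the start; "ft_torque": the same for the moment, N m; "width": finger opening in mm; "grasp_force": force on a finger pad.
Only numpy, scipy, OpenCV 4.12 (cv2) and the standard library are available. Lean on these libraries where they do the work, as an engineer would, in place of code of your own. Each camera call takes 0.05 s, during which the arm holds its last target. There are 200 camera calls.

## Working session

There is one attempt and no reset: what is moved stays moved. The work goes in short steps, Python scripts to look and compute and a tool call to move; the robot and the scene stay as the last step left them, time stands still between calls to the robot, and variables do not carry over. Pictures are saved under pics/ and viewed, at most 10 in all, crops included, and the job is handed in when it is done.

Besides the shell and the picture viewer there is one more tool, called after "Request:" as name(argument=value, ...), one argument or row to a line, values as JSON. drive_tool: Moves the arm, as the interface text tells. Its arguments: {"type":"object","properties":{"series":{"type":"array"},"fingers":{"type":"number"},"force":{"type":"number"}},"required":["series"]}

```bash
mkdir -p pics
cat > h.py <<'E'
import numpy as np, cv2
from scipy.spatial.transform import Rotation as R
from workcell import manip
def rot(o):
    o=np.array(o,float)
    if o.shape==(3,3): return o
    return R.from_rotvec(o).as_matrix() if o.size==3 else R.from_quat(o).as_matrix()
def cloud(im):
    z=im["range_z"];K=np.array(im["camera_matrix"]);v,u=np.indices(z.shape)
    p=np.stack([(u-K[0,2])/K[0,0]*z,(v-K[1,2])/K[1,1]*z,z],-1)
    return p@rot(im["orientation"]).T+np.array(im["eye"])
E
python3 - <<'E'
from h import *
s=manip.get_state();print(s)
for n in("top","side"):
    im=manip.get_image(n);cv2.imwrite(f"pics/{n}0.png",im["color"]);print(n,im["eye"],im["orientation"],im["camera_matrix"])
    np.savez(n+"0.npz",p=cloud(im),c=im["color"],z=im["range_z"])
E
```

```text
{'time': 0.0, 'joint_positions': array([-1.31750925,  0.61589598, -0.01264622,  1.42489006,  0.00812676,
        1.10336926, -0.040374  ]), 'joint_vel': array([ 0.00047538, -0.00083823, -0.00117493, -0.00169396, -0.00121175,
        0.00085888,  0.00025548]), 'joint_efforts': array([-2.46346344e-04, -4.58942378e+01,  2.09008874e-01, -1.65737790e+01,
       -6.10458897e-02,  2.06068408e-02,  2.42341666e-04]), 'eef_pos': array([179.26476708, 623.97768514, 217.49909026]), 'tool_rot': array([-0.43781253, -3.11062203,  0.00391569]), 'contact_force': array([ 0.61062856, -0.67724763, -0.66382919]), 'ft_torque': array([ 0.00236132, -0.00612415,  0.00017226]), 'grasp_force': 0.0, 'width': 93.56275273404553}
top [-357.27514096  472.68004401 1254.77713083] [-1.41742167  2.29069361 -0.79123311] [[399.85614432   0.         259.25355692]
 [  0.         399.85614432 190.80322602]
 [  0.           0.           1.        ]]
side [  75.13604189 1251.55640239  673.1458643 ] [-0.41022231  2.47319728 -1.61123321] [[369.48792513   0.         254.48396802]
 [  0.         369.48792513 192.78816994]
 [  0.           0.           1.        ]]
```

View pics/top0.png

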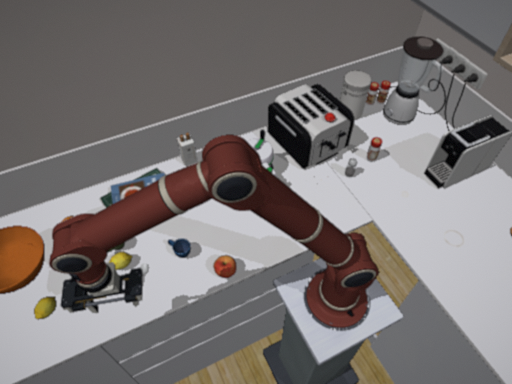

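View pics/side0.png

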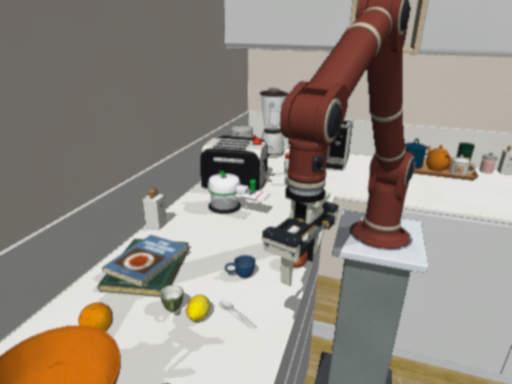

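The chopper is at about (262,155) in the top view, partly hidden by the arm. In the side view its lid is near (225,185) and the green release near (252,186).

Run:
```python
from h import *
d=np.load("side0.npz");t=np.load("top0.npz")
a=cv2.resize(d["c"][155:225,190:290],None,fx=5,fy=5,interpolation=cv2.INTER_CUBIC)
b=cv2.resize(t["c"][115:195,220:320],None,fx=5,fy=5,interpolation=cv2.INTER_CUBIC)
cv2.imwrite("pics/crop0.png",np.vstack([a,b])[:600] if False else cv2.resize(np.hstack([a,cv2.resize(b,(438,350))]),(800,299)))
for n,q,box in(("side",d,(165,225,195,285)),("top",t,(120,195,240,310))):
    r0,r1,c0,c1=box
    p=q["p"][r0:r1,c0:c1].reshape(-1,3);c=q["c"][r0:r1,c0:c1].reshape(-1,3).astype(int);z=q["z"][r0:r1,c0:c1].ravel()
    g=(c[:,1]>c[:,2]+35)&(c[:,1]>c[:,0]+35)&(z>0)
    u=np.tile(np.arange(c0,c1),r1-r0);v=np.repeat(np.arange(r0,r1),c1-c0)
    print(n);print(np.c_[u,v,p.round(0)][g].astype(int)[::2].tolist())
    w=(abs(p[:,2]-129)<5)&(c.min(1)>140);print("lidtop",w.sum(),p[w].min(0),p[w].max(0),np.median(p[w],0))
```

```text
side
[[219, 171, 647, -44, 142], [221, 171, 640, -46, 142], [223, 171, 632, -50, 141], [220, 172, 638, -33, 142], [222, 172, 631, -35, 142], [224, 172, 675, -161, 92], [221, 173, 628, -19, 144], [223, 173, 623, -27, 142], [221, 174, 626, -15, 142], [223, 174, 619, -18, 142], [225, 174, 612, -23, 141], [223, 175, 614, -7, 142], [225, 175, 606, -8, 143], [224, 176, 611, -8, 138], [252, 179, 550, -178, 70], [250, 180, 499, 2, 140], [252, 180, 492, -3, 139], [254, 180, 484, -4, 140], [250, 181, 498, 4, 137], [252, 181, 491, -1, 136], [254, 181, 482, 2, 138], [250, 182, 496, 8, 135], [252, 182, 489, 7, 135], [254, 182, 482, 2, 134], [250, 183, 497, 7, 130], [252, 183, 488, 9, 132], [254, 183, 482, 2, 130], [250, 184, 497, 5, 125], [252, 184, 488, 9, 128], [254, 184, 482, 0, 125], [251, 185, 491, 12, 125], [253, 185, 485, 5, 123], [250, 186, 499, 0, 114], [252, 186, 489, 4, 117], [254, 186, 482, 1, 117], [251, 187, 494, 1, 111], [253, 187, 485, 4, 114], [251, 188, 492, 8, 110], [253, 188, 485, 5, 110], [251, 189, 493, 6, 105], [253, 189, 485, 3, 105], [251, 190, 493, 4, 100], [253, 190, 48
[... 300 characters left out ...]
 143], [260, 141, 627, -37, 142], [262, 141, 625, -44, 141], [259, 142, 621, -29, 146], [261, 142, 622, -39, 140], [258, 143, 618, -23, 146], [260, 143, 615, -31, 145], [257, 144, 621, -21, 139], [259, 144, 611, -24, 146], [256, 145, 611, -11, 147], [258, 145, 612, -21, 141], [255, 146, 613, -8, 140], [257, 146, 607, -14, 144], [256, 147, 602, -7, 146], [258, 147, 605, -17, 138], [270, 167, 494, -11, 137], [269, 168, 494, -7, 135], [271, 168, 486, -11, 140], [269, 169, 485, -2, 140], [271, 169, 480, -8, 143], [269, 170, 85, 223, 666], [271, 170, 478, -7, 140]]
lidtop 197 [551.72872495 -73.86179223 124.05246617] [665.78304179  -2.42015358 133.95822035] [595.74990074 -31.2345787  127.64120318]
```

View pics/crop0.png

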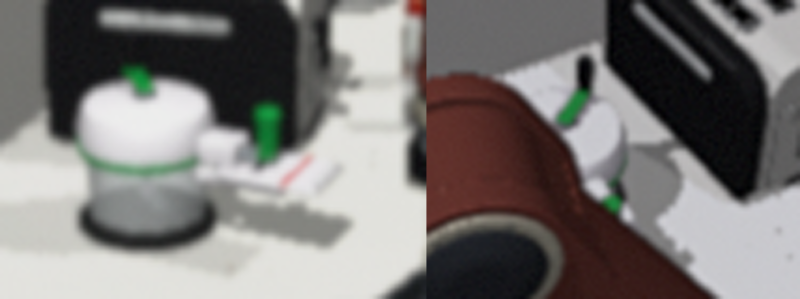

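Side view: the crank arm points away from the camera towards the toaster and the black knob. The release handle is upright near (252,186), and the red mark is just beyond it. In the top view the knob is at about (260,133).

Run:
```python
from h import *
from scipy.optimize import least_squares
P=[];C=[]
for n in("side0","top0"):
    q=np.load(n+".npz");m=q["z"]>0
    p=q["p"][m];c=q["c"][m].astype(int);P.append(p);C.append(c)
    box=(abs(p[:,0]-610)<110)&(abs(p[:,1]+15)<110)
    k=box&(p[:,2]>146)&(p[:,2]<186)&(c.max(1)<70);print(n,"dark",p[k].round(0).tolist()[:40])
    r=box&(c[:,2]>c[:,1]+60)&(p[:,2]<100)&(p[:,2]>70);print("red",p[r].round(0).tolist()[:20])
    w=box&(p[:,2]>60)&(p[:,2]<126)&(p[:,2]>105)&(c.min(1)>120)&(p[:,0]>555)
    f=lambda s:np.hypot(p[w,0]-s[0],p[w,1]-s[1])-64
    s=least_squares(f,[612,-13],loss="soft_l1",f_scale=3);print("circle",w.sum(),s.x,np.median(abs(s.fun)))
p=np.vstack(P)
for lo,hi in((40,100),(100,150),(150,190),(190,215),(215,240),(240,300)):
    k=(p[:,2]>lo)&(p[:,2]<hi)&(p[:,0]>480)&(p[:,0]<760)&(p[:,1]>-320)&(p[:,1]<-75)
    if k.sum(): print(lo,k.sum(),np.percentile(p[k],[2,98],0).round(0).tolist())
```

```text
side0 dark [[644.0, -38.0, 183.0], [641.0, -41.0, 182.0], [637.0, -42.0, 182.0], [634.0, -45.0, 181.0], [632.0, -51.0, 180.0], [648.0, -38.0, 178.0], [645.0, -40.0, 178.0], [641.0, -40.0, 178.0], [636.0, -40.0, 179.0], [633.0, -43.0, 178.0], [632.0, -51.0, 175.0], [645.0, -40.0, 173.0], [640.0, -40.0, 174.0], [638.0, -45.0, 172.0], [634.0, -46.0, 173.0], [631.0, -49.0, 172.0], [644.0, -38.0, 170.0], [640.0, -40.0, 170.0], [638.0, -44.0, 169.0], [634.0, -45.0, 169.0], [633.0, -53.0, 166.0], [646.0, -42.0, 164.0], [640.0, -39.0, 166.0], [637.0, -41.0, 165.0], [633.0, -41.0, 166.0], [632.0, -50.0, 163.0], [646.0, -43.0, 159.0], [642.0, -43.0, 160.0], [636.0, -38.0, 162.0], [635.0, -47.0, 159.0], [631.0, -47.0, 160.0], [646.0, -40.0, 156.0], [641.0, -39.0, 157.0], [637.0, -41.0, 157.0], [634.0, -44.0, 156.0], [632.0, -50.0, 154.0], [646.0, -42.0, 151.0], [642.0, -42.0, 151.0], [638.0, -42.0, 152.0], [634.0, -44.0, 152.0]]
red []
circle 212 [616.79868678 -18.07682401] 3.144538326369478
top0 dark [[639.0, -51.0, 185.0], [634.0, -49.0, 184.0], [632.0, -43.0, 183.0], [629.0, -46.0, 184.0], [630.0, -50.0, 182.0], [637.0, -45.0, 173.0], [633.0, -48.0, 175.0], [632.0, -52.0, 174.0], [627.0, -54.0, 177.0], [635.0, -45.0, 170.0], [631.0, -47.0, 173.0], [632.0, -52.0, 169.0], [636.0, -46.0, 162.0], [633.0, -48.0, 164.0], [626.0, -49.0, 170.0], [635.0, -45.0, 159.0], [631.0, -47.0, 162.0], [633.0, -53.0, 157.0], [632.0, -43.0, 157.0], [632.0, -48.0, 155.0], [628.0, -50.0, 158.0], [630.0, -42.0, 153.0], [631.0, -47.0, 151.0], [627.0, -50.0, 152.0]]
red []
circle 98 [610.09603461   1.47174228] 7.3462786758647525
40 1083 [[520.0, -312.0, 42.0], [754.0, -151.0, 99.0]]
100 1178 [[513.0, -304.0, 101.0], [752.0, -151.0, 149.0]]
150 1675 [[525.0, -312.0, 151.0], [755.0, -151.0, 190.0]]
190 1460 [[538.0, -317.0, 190.0], [753.0, -162.0, 210.0]]
215 42 [[552.0, -319.0, 216.0], [585.0, -293.0, 223.0]]
```

Request:
drive_tool(
  series=[
    {"tz":-20,"tx":-30,"wz":2.7},
    {"tz":-20,"tx":-58,"ty":-3,"wz":5.2},
    {"tx":-58,"ty":-3,"wz":5.2},
    {"tx":-58,"ty":-3,"wz":5.2},
    {"tx":-58,"ty":-3,"wz":5.2},
    {"tx":-58,"ty":-3,"wz":5.2},
    {"tx":-58,"ty":-3,"wz":5.2},
    {"tx":-58,"ty":-3,"wz":5.2},
  ],
  fingers=-1,
)

```text
invalid input at $.series[0]: expected keys tx, ty, tz, wx, wy, wz
```

Request:
drive_tool(
  series=[
    {"tx":-30,"ty":0,"tz":-20,"wx":0,"wy":0,"wz":2.7},
    {"tx":-58,"ty":-3,"tz":-20,"wx":0,"wy":0,"wz":5.2},
    {"tx":-58,"ty":-3,"tz":0,"wx":0,"wy":0,"wz":5.2},
    {"tx":-58,"ty":-3,"tz":0,"wx":0,"wy":0,"wz":5.2},
    {"tx":-58,"ty":-3,"tz":0,"wx":0,"wy":0,"wz":5.2},
    {"tx":-58,"ty":-3,"tz":0,"wx":0,"wy":0,"wz":5.2},
    {"tx":-58,"ty":-3,"tz":0,"wx":0,"wy":0,"wz":5.2},
    {"tx":-58,"ty":-3,"tz":0,"wx":0,"wy":0,"wz":5.2},
  ],
  fingers=-1,
)

```text
time: 1.1
eef_pos: [527.4, 372.6, 257.9]
tool_rot: [-1.457, -2.783, 0.001]
contact_force: [0.4, 0.4, 0.1]
width: 93.0
grasp_force: 0.0
```

Request:
drive_tool(
  series=[
    {"tx":-58,"ty":-3,"tz":0,"wx":0,"wy":0,"wz":5.2},
    {"tx":-58,"ty":-3,"tz":0,"wx":0,"wy":0,"wz":5.2},
    {"tx":-58,"ty":-3,"tz":0,"wx":0,"wy":0,"wz":5.2},
    {"tx":-58,"ty":-3,"tz":0,"wx":0,"wy":0,"wz":5.2},
    {"tx":-58,"ty":-13,"tz":0,"wx":0,"wy":0,"wz":5.2},
    {"tx":-58,"ty":-13,"tz":0,"wx":0,"wy":0,"wz":5.2},
    {"tx":-20,"ty":-10,"tz":0,"wx":0,"wy":0,"wz":3.5},
    {"tx":0,"ty":0,"tz":0,"wx":0,"wy":0,"wz":0},
  ],
)

```text
time: 2.1
eef_pos: [609.1, 22.7, 258.6]
tool_rot: [-2.221, -2.221, 0.001]
contact_force: [-0.0, 0.6, 0.1]
width: 92.8
grasp_force: 0.0
```

Run:
```python
from h import *
s=manip.get_state();print(s["eef_pos"],s["tool_rot"],s["joint_positions"])
for n in("wrist","top","side"):
    im=manip.get_image(n);np.savez(n+"1.npz",p=cloud(im),c=im["color"],z=im["range_z"])
    if n=="wrist":cv2.imwrite("pics/wrist1.png",im["color"]);print(im["eye"],im["orientation"])
```

```text
[609.07512794  22.67319238 258.61428575] [-2.22055948e+00 -2.22144726e+00  8.16899848e-04] [-0.29307636  0.53577432  0.3668391   1.49672462 -0.20226538  1.14739595
  0.11063015]
[609.90091312  90.76472256 425.24092838] [ 2.89672436e+00 -2.00490503e-04 -7.20786461e-04]
```

View pics/wrist1.png

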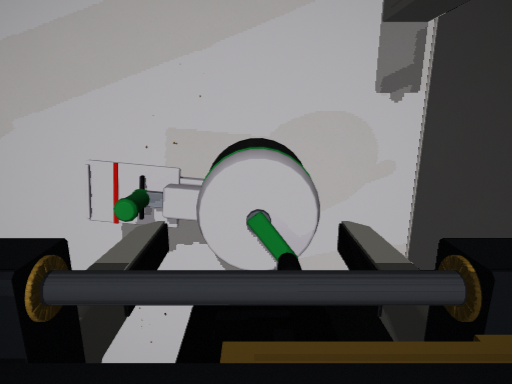

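The wrist view is clear. The lid is centred near (259,210), the release handle top is at (126,209), the pointer is at x≈142 and the red line at x≈116. The crank arm points down-right to the knob near (289,262), partly under the gripper bar.

Run:
```python
from h import *
from scipy.optimize import least_squares
q=np.load("wrist1.npz");p=q["p"];c=q["c"].astype(int)
v,u=np.indices(c.shape[:2])
w=(abs(p[...,2]-128)<4)&(c.min(-1)>120)&(u>190)&(u<330)&(v>130)&(v<275)
m=w.astype(np.uint8);cs,_=cv2.findContours(m,0,1);k=max(cs,key=cv2.contourArea)[:,0]
pts=p[k[:,1],k[:,0]];f=lambda s:np.hypot(pts[:,0]-s[0],pts[:,1]-s[1])-s[2]
s=least_squares(f,[612,-13,64],loss="soft_l1",f_scale=1);print("lid",w.sum(),s.x)
c0=s.x[:2]
def rep(n,mm):
    a=p[mm];print(n,mm.sum(),"med",np.median(a,0).round(1),"mean",a.mean(0).round(1),"lo",a.min(0).round(),"hi",a.max(0).round())
    return a
g=(c[...,1]>c[...,2]+40)&(c[...,1]>c[...,0]+40)
a=rep("handle top",g&(u<170)&(p[...,2]>134))
e=a[:,:2].mean(0)-c0;print("handle az",np.degrees(np.arctan2(-e[1],-e[0])),np.hypot(*e))
r=rep("red",(c[...,2]>c[...,1]+80)&(u<140)&(p[...,2]>60))
l=np.linalg.svd(r[:,:2]-r[:,:2].mean(0))[2][0];print("red dir",np.degrees(np.arctan2(l[1],l[0])))
e=r[:,:2].mean(0)-c0;print(np.hypot(*e),np.degrees(np.arctan2(-e[1],-e[0])))
dk=rep("pointer",(c.max(-1)<50)&(u>135)&(u<150)&(v>165)&(v<225)&(p[...,2]>60))
a=rep("arm",g&(u>240)&(p[...,2]>137)&(p[...,2]<148));l=np.linalg.svd(a[:,:2]-a[:,:2].mean(0))[2][0];print("arm dir",np.degrees(np.arctan2(l[1],l[0])))
for n in("top","side","wrist"):
    z=np.load(n+"1.npz");P=z["p"].reshape(-1,3);C=z["c"].reshape(-1,3).max(1)
    k=(np.hypot(P[:,0]-637,P[:,1]+47)<25)&(P[:,2]>146)&(P[:,2]<187)&(C<70);k2=k&(P[:,2]>178)
    print(n,k.sum(),P[k].mean(0) if k.any() else"",k2.sum(),P[k2].mean(0) if k2.any() else "")
```

```text
lid 8527 [614.39611484  -9.88713518  55.26898291]
handle top 375 med [491.5   2.5 139.1] mean [491.7   2.5 139.7] lo [481.  -8. 135.] hi [610.  91. 425.]
handle az -5.766270183985335 123.32064441886898
red 207 med [461.6  15.1  85.3] mean [462.   11.7  86.9] lo [456. -30.  83.] hi [610.  91. 425.]
red dir -106.92439334298714
153.88148565724364 -8.069155157860127
pointer 288 med [497.5   3.9 103.4] mean [496.2   3.1 106.5] lo [487. -22.  83.] hi [502.  25. 137.]
arm 861 med [624.1 -22.2 141.3] mean [624.6 -22.5 141.2] lo [604. -47. 137.] hi [649.  -1. 143.]
arm dir -50.91699078920721
top 29 [631.96120651 -48.27575029 170.34342288] 10 [633.84897681 -48.71853929 182.51845423]
side 47 [638.60700937 -43.23832725 167.02100184] 9 [639.33783159 -45.52110731 182.49903541]
wrist 317 [640.48652579 -38.39232599 164.533034  ] 14 [642.48250569 -37.24443058 178.7706826 ]
```

Request:
drive_tool(
  series=[
    {"tx":-34,"ty":17,"tz":0,"wx":0,"wy":0,"wz":0},
    {"tx":-34,"ty":16.5,"tz":20,"wx":0,"wy":0,"wz":0},
    {"tx":0,"ty":0,"tz":30,"wx":0,"wy":0,"wz":0},
    {"tx":0,"ty":0,"tz":30,"wx":0,"wy":0,"wz":0},
    {"tx":0,"ty":0,"tz":30,"wx":0,"wy":0,"wz":0},
    {"tx":0,"ty":0,"tz":0,"wx":0,"wy":0,"wz":0},
  ],
)

```text
time: 3.0
eef_pos: [642.1, -40.7, 145.8]
tool_rot: [-2.209, -2.225, 0.004]
contact_force: [0.1, -0.1, -0.1]
width: 92.7
grasp_force: 0.0
```

Request:
drive_tool(
  series=[
    {"tx":0,"ty":0,"tz":0,"wx":0,"wy":0,"wz":0},
    {"tx":0,"ty":0,"tz":0,"wx":0,"wy":0,"wz":0},
    {"tx":0,"ty":0,"tz":0,"wx":0,"wy":0,"wz":0},
    {"tx":0,"ty":0,"tz":0,"wx":0,"wy":0,"wz":0},
    {"tx":0,"ty":0,"tz":0,"wx":0,"wy":0,"wz":0},
    {"tx":0,"ty":0,"tz":0,"wx":0,"wy":0,"wz":0},
    {"tx":0,"ty":0,"tz":0,"wx":0,"wy":0,"wz":0},
    {"tx":0,"ty":0,"tz":0,"wx":0,"wy":0,"wz":0},
  ],
  fingers=1,
  force=15,
)

```text
time: 4.0
eef_pos: [642.8, -43.9, 148.5]
tool_rot: [-2.217, -2.224, 0.002]
contact_force: [-1.5, 1.1, 0.7]
width: 20.9
grasp_force: 15.0
```

Request:
drive_tool(
  series=[
    {"tx":-6.1,"ty":-10,"tz":0,"wx":0,"wy":0,"wz":0},
    {"tx":-3.3,"ty":-11.3,"tz":0,"wx":0,"wy":0,"wz":0},
    {"tx":-0.3,"ty":-11.7,"tz":0,"wx":0,"wy":0,"wz":0},
    {"tx":2.7,"ty":-11.4,"tz":0,"wx":0,"wy":0,"wz":0},
    {"tx":5.6,"ty":-10.3,"tz":0,"wx":0,"wy":0,"wz":0},
    {"tx":8.1,"ty":-8.5,"tz":0,"wx":0,"wy":0,"wz":0},
    {"tx":0,"ty":0,"tz":0,"wx":0,"wy":0,"wz":0},
  ],
)

```text
time: 4.88
eef_pos: [578.3, -36.3, 148.6]
tool_rot: [-2.214, -2.224, 0.003]
contact_force: [-1.7, 0.7, -0.9]
width: 21.0
grasp_force: 15.0
```

Request:
drive_tool(
  series=[
    {"tx":10,"ty":-6.1,"tz":0,"wx":0,"wy":0,"wz":0},
    {"tx":11.3,"ty":-3.3,"tz":0,"wx":0,"wy":0,"wz":0},
    {"tx":11.7,"ty":-0.3,"tz":0,"wx":0,"wy":0,"wz":0},
    {"tx":11.4,"ty":2.7,"tz":0,"wx":0,"wy":0,"wz":0},
    {"tx":10.3,"ty":5.6,"tz":0,"wx":0,"wy":0,"wz":0},
    {"tx":8.5,"ty":8.1,"tz":0,"wx":0,"wy":0,"wz":0},
    {"tx":0,"ty":0,"tz":0,"wx":0,"wy":0,"wz":0},
  ],
)

```text
time: 5.75
eef_pos: [588.5, 27.8, 148.6]
tool_rot: [2.216, 2.226, 0.005]
contact_force: [1.5, 1.4, -2.0]
width: 21.1
grasp_force: 15.0
```

Request:
drive_tool(
  series=[
    {"tx":6.1,"ty":10,"tz":0,"wx":0,"wy":0,"wz":0},
    {"tx":3.3,"ty":11.3,"tz":0,"wx":0,"wy":0,"wz":0},
    {"tx":0.3,"ty":11.7,"tz":0,"wx":0,"wy":0,"wz":0},
    {"tx":-2.7,"ty":11.4,"tz":0,"wx":0,"wy":0,"wz":0},
    {"tx":-5.6,"ty":10.3,"tz":0,"wx":0,"wy":0,"wz":0},
    {"tx":-8.1,"ty":8.5,"tz":0,"wx":0,"wy":0,"wz":0},
    {"tx":0,"ty":0,"tz":0,"wx":0,"wy":0,"wz":0},
  ],
)

```text
time: 6.62
eef_pos: [651.1, 16.8, 148.6]
tool_rot: [2.219, 2.22, -0.0]
contact_force: [-0.8, -1.8, -1.1]
width: 20.8
grasp_force: 15.0
```

Request:
drive_tool(
  series=[
    {"tx":-10,"ty":6.1,"tz":0,"wx":0,"wy":0,"wz":0},
    {"tx":-11.3,"ty":3.3,"tz":0,"wx":0,"wy":0,"wz":0},
    {"tx":-11.7,"ty":0.3,"tz":0,"wx":0,"wy":0,"wz":0},
    {"tx":-11.4,"ty":-2.7,"tz":0,"wx":0,"wy":0,"wz":0},
    {"tx":-10.3,"ty":-5.6,"tz":0,"wx":0,"wy":0,"wz":0},
    {"tx":-8.5,"ty":-8.1,"tz":0,"wx":0,"wy":0,"wz":0},
    {"tx":0,"ty":0,"tz":0,"wx":0,"wy":0,"wz":0},
    {"tx":0,"ty":0,"tz":0,"wx":0,"wy":0,"wz":0},
  ],
)

```text
time: 7.62
eef_pos: [642.6, -44.2, 148.5]
tool_rot: [-2.217, -2.224, 0.001]
contact_force: [-3.8, 4.0, -0.7]
width: 21.3
grasp_force: 15.0
```

Request:
drive_tool(
  series=[
    {"tx":0,"ty":0,"tz":0,"wx":0,"wy":0,"wz":0},
    {"tx":0,"ty":0,"tz":0,"wx":0,"wy":0,"wz":0},
    {"tx":0,"ty":0,"tz":0,"wx":0,"wy":0,"wz":0},
    {"tx":0,"ty":0,"tz":0,"wx":0,"wy":0,"wz":0},
    {"tx":0,"ty":0,"tz":-20,"wx":0,"wy":0,"wz":0},
    {"tx":0,"ty":0,"tz":-40,"wx":0,"wy":0,"wz":0},
    {"tx":0,"ty":0,"tz":-30,"wx":0,"wy":0,"wz":0},
    {"tx":0,"ty":0,"tz":0,"wx":0,"wy":0,"wz":0},
  ],
  fingers=-1,
)

```text
time: 8.62
eef_pos: [645.3, -44.7, 241.6]
tool_rot: [2.214, 2.221, 0.006]
contact_force: [-0.6, -0.1, -0.3]
width: 92.0
grasp_force: 0.0
```

Request:
drive_tool(
  series=[
    {"tx":12,"ty":-40,"tz":0,"wx":0,"wy":0,"wz":0},
    {"tx":12,"ty":-40,"tz":0,"wx":0,"wy":0,"wz":0},
    {"tx":12,"ty":-40,"tz":0,"wx":0,"wy":0,"wz":0},
    {"tx":11,"ty":-31,"tz":0,"wx":0,"wy":0,"wz":0},
    {"tx":0,"ty":0,"tz":0,"wx":0,"wy":0,"wz":0},
  ],
)

```text
time: 9.25
eef_pos: [489.8, 3.5, 237.8]
tool_rot: [-2.214, -2.225, 0.002]
contact_force: [0.4, -0.8, 0.9]
width: 92.8
grasp_force: 0.0
```

Request:
drive_tool(
  series=[
    {"tx":0,"ty":0,"tz":0,"wx":0,"wy":0,"wz":-10.5},
    {"tx":0,"ty":0,"tz":0,"wx":0,"wy":0,"wz":-10.5},
    {"tx":0,"ty":0,"tz":0,"wx":0,"wy":0,"wz":-10.5},
    {"tx":0,"ty":0,"tz":0,"wx":0,"wy":0,"wz":-10.5},
    {"tx":0,"ty":0,"tz":0,"wx":0,"wy":0,"wz":-10.5},
    {"tx":0,"ty":0,"tz":0,"wx":0,"wy":0,"wz":-10.5},
    {"tx":0,"ty":0,"tz":0,"wx":0,"wy":0,"wz":-10.5},
    {"tx":0,"ty":0,"tz":0,"wx":0,"wy":0,"wz":-10.5},
  ],
)

```text
time: 10.25
eef_pos: [493.2, 1.9, 237.8]
tool_rot: [-0.152, -3.138, 0.0]
contact_force: [0.5, -0.2, 0.1]
width: 93.4
grasp_force: 0.0
```

Run:
```python
from h import *
s=manip.get_state();Rt=rot(s["tool_rot"]);print(s["eef_pos"],Rt.round(3),s["joint_positions"],s["width"])
for n in("wrist","top"):
    im=manip.get_image(n);np.savez(n+"2.npz",p=cloud(im),c=im["color"],z=im["range_z"]);cv2.imwrite(f"pics/{n}2.png",im["color"])
p=cloud(im);c=im["color"].astype(int)
for n in("wrist","top"):
    q=np.load(n+"2.npz");p=q["p"];c=q["c"].astype(int)
    g=(c[...,1]>c[...,2]+40)&(c[...,1]>c[...,0]+40)
    for nm,m in(("handle",g&(p[...,2]>134)&(p[...,2]<145)&(p[...,0]<520)),("arm",g&(p[...,2]>137)&(p[...,2]<146)&(p[...,0]>595)&(p[...,0]<670)),("knob",(c.max(-1)<70)&(p[...,2]>178)&(p[...,2]<187)&(np.hypot(p[...,0]-614,p[...,1]+10)<70))):
        print(n,nm,m.sum(),p[m].mean(0) if m.any() else "")
```

```text
[493.2316862    1.94404172 237.80069859] [[-0.995  0.096 -0.   ]
 [ 0.096  0.995 -0.   ]
 [ 0.    -0.    -1.   ]] [-0.06490153  0.35153999  0.02272141  1.83790461 -0.00942323  0.95253309
  1.43606978] 93.35339979327372
wrist handle 467 [489.36766261   1.00803661 139.1242839 ]
wrist arm 698 [621.78848952 -21.50914027 141.3721657 ]
wrist knob 0 
top handle 15 [483.96237118  -2.34870496 139.59375662]
top arm 14 [619.13521596 -30.61253065 141.90457336]
top knob 0
```

View pics/wrist2.png

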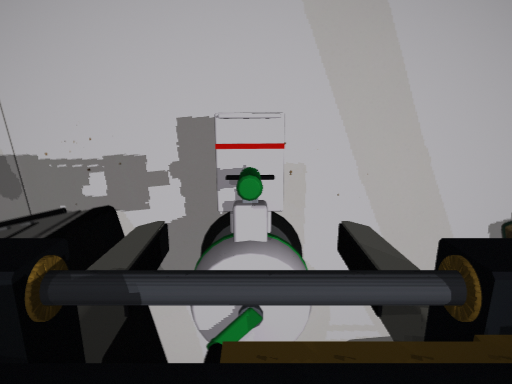

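The view is aligned: the handle is at (250,187), the pointer at row 177 and the red line at row 146. The crank arm is at the lower left, apparently as at the start. I'll check its angle before pulling.

Run:
```python
from h import *
for n in("wrist1","wrist2"):
    q=np.load(n+".npz");p=q["p"];c=q["c"].astype(int)
    g=(c[...,1]>c[...,2]+40)&(c[...,1]>c[...,0]+40)&(abs(p[...,2]-141.5)<3)&(abs(p[...,0]-620)<40)&(abs(p[...,1]+20)<40)
    a=p[g][:,:2];l=cv2.fitLine(a.astype(np.float32),cv2.DIST_HUBER,0,.01,.01).ravel();print(n,g.sum(),l,np.degrees(np.arctan2(l[1],l[0])))
```

```text
wrist1 857 [  0.64163184  -0.7670127  624.45166    -22.131668  ] -50.08639
wrist2 696 [ 5.4120708e-01 -8.4088939e-01  6.2230988e+02 -2.2687202e+01] -57.234154
```

Request:
drive_tool(
  series=[
    {"tx":3,"ty":0,"tz":30,"wx":0,"wy":0,"wz":0},
    {"tx":0,"ty":0,"tz":40,"wx":0,"wy":0,"wz":0},
    {"tx":0,"ty":0,"tz":35,"wx":0,"wy":0,"wz":0},
    {"tx":0,"ty":0,"tz":20,"wx":0,"wy":0,"wz":0},
    {"tx":0,"ty":0,"tz":10,"wx":0,"wy":0,"wz":0},
    {"tx":0,"ty":0,"tz":0,"wx":0,"wy":0,"wz":0},
    {"tx":0,"ty":0,"tz":0,"wx":0,"wy":0,"wz":0},
  ],
)

```text
time: 11.22
eef_pos: [490.2, 2.8, 104.4]
tool_rot: [0.161, 3.136, 0.0]
contact_force: [0.0, -0.0, -1.1]
width: 93.0
grasp_force: 0.0
```

Run:
```python
from h import *
for n in("top","side"):
    im=manip.get_image(n);np.savez(n+"3.npz",p=cloud(im),c=im["color"],z=im["range_z"])
    for k in("0","1","2","3"):
        if n=="side" and k=="2":continue
        z=np.load(n+k+".npz");P=z["p"].reshape(-1,3);C=z["c"].reshape(-1,3).astype(int)
        b=(np.hypot(P[:,0]-637,P[:,1]+47)<25)
        d=b&(P[:,2]>146)&(P[:,2]<187)&(C.max(1)<70);g=b&(C[:,1]>C[:,2]+35)&(C[:,1]>C[:,0]+35)
        vu=np.array(np.unravel_index(np.where(d)[0],(384,512)))
        print(n,k,d.sum(),P[d].mean(0).round(1) if d.any() else"",vu.mean(1) if d.any() else "","green",g.sum())
# lid centre in wrist2
q=np.load("wrist2.npz");p=q["p"];c=q["c"].astype(int)
w=(abs(p[...,2]-128)<4)&(c.min(-1)>120);print(p[w].min(0),p[w].max(0))
a,b=[np.load(f"side{k}.npz")["c"][160:200,200:260] for k in "03"]
cv2.imwrite("pics/cmp.png",cv2.resize(np.hstack([a,b]),None,fx=6,fy=6,interpolation=cv2.INTER_CUBIC))
```

```text
top 0 25 [631.9 -47.7 168.7] [134.4  262.04] green 16
top 1 29 [632.  -48.3 170.3] [134.03448276 262.17241379] green 13
top 2 11 [632.5 -46.3 166.6] [134.81818182 261.63636364] green 8
top 3 0   green 0
side 0 44 [638.1 -43.2 165.5] [165.75       220.93181818] green 12
side 1 47 [638.6 -43.2 167. ] [165.38297872 220.80851064] green 11
side 3 43 [640.8 -41.  165.5] [165.8372093  220.09302326] green 11
[556.79870158 -68.71217004 124.00330062] [654.78345726  45.57086111 131.38905112]
```

View pics/cmp.png

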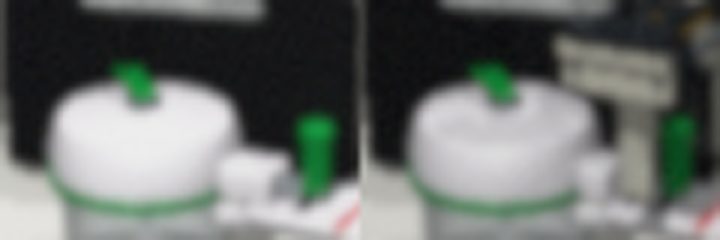

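The before and after crops match: the crank is back where it started, and the fingers straddle the release handle. Now I'll grip it.

Request:
drive_tool(
  series=[
    {"tx":0,"ty":0,"tz":0,"wx":0,"wy":0,"wz":0},
    {"tx":0,"ty":0,"tz":0,"wx":0,"wy":0,"wz":0},
    {"tx":0,"ty":0,"tz":0,"wx":0,"wy":0,"wz":0},
    {"tx":0,"ty":0,"tz":0,"wx":0,"wy":0,"wz":0},
    {"tx":0,"ty":0,"tz":0,"wx":0,"wy":0,"wz":0},
    {"tx":0,"ty":0,"tz":0,"wx":0,"wy":0,"wz":0},
    {"tx":0,"ty":0,"tz":0,"wx":0,"wy":0,"wz":0},
    {"tx":0,"ty":0,"tz":0,"wx":0,"wy":0,"wz":0},
  ],
  fingers=1,
  force=38,
)

```text
time: 12.32
eef_pos: [488.9, -0.7, 103.6]
tool_rot: [-0.164, -3.137, 0.007]
contact_force: [0.9, -6.4, 0.7]
width: 21.6
grasp_force: 38.0
```

Request:
drive_tool(
  series=[
    {"tx":5,"ty":0,"tz":0,"wx":0,"wy":0,"wz":0},
    {"tx":5,"ty":0,"tz":0,"wx":0,"wy":0,"wz":0},
    {"tx":5,"ty":0,"tz":0,"wx":0,"wy":0,"wz":0},
    {"tx":5,"ty":0,"tz":0,"wx":0,"wy":0,"wz":0},
    {"tx":5,"ty":0,"tz":0,"wx":0,"wy":0,"wz":0},
    {"tx":3,"ty":0,"tz":0,"wx":0,"wy":0,"wz":0},
    {"tx":0,"ty":0,"tz":0,"wx":0,"wy":0,"wz":0},
    {"tx":0,"ty":0,"tz":0,"wx":0,"wy":0,"wz":0},
  ],
)

```text
time: 13.32
eef_pos: [466.1, 1.5, 103.7]
tool_rot: [0.165, 3.128, -0.006]
contact_force: [7.9, -7.7, -9.4]
width: 20.8
grasp_force: 38.0
```

```bash
cat > chk.py <<'E'
from h import *
import sys
s=manip.get_state();print(s["eef_pos"],s["contact_force"],s["width"],s["grasp_force"])
im=manip.get_image("wrist");c=im["color"];p=cloud(im);np.savez("w"+sys.argv[1]+".npz",p=p,c=c)
cv2.imwrite(f"pics/w{sys.argv[1]}.png",c)
c=c.astype(int);Rt=rot(s["tool_rot"])
r=(c[...,2]>c[...,1]+80)&(abs(p[...,2]-84.5)<4)&(abs(p[...,1]-15)<40)
print("red",r.sum(),np.median(p[r],0) if r.any() else "")
E
python3 chk.py 4
```

```text
[466.10643939   1.51784786 103.74118687] [ 7.882786   -7.69254284 -9.36419429] 20.784002265824093 37.99823562331767
red 725 [460.4785041   11.39841719  85.46436454]
```

View pics/w4.png

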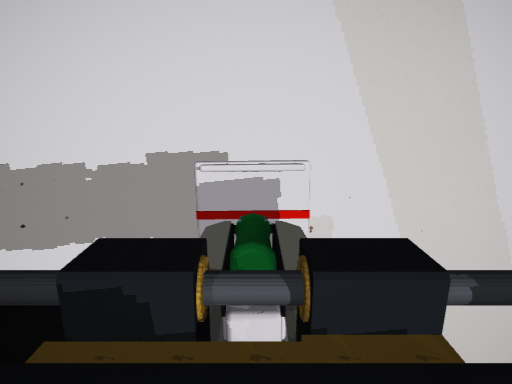

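The grip holds: the handle cap is at (253,262), and the red line at row 214 lies just ahead of the fingers. The fingers hide the pointer, so I'll measure cap-to-line distance, using the rest view as the 30 mm reference.

```bash
cat > dist.py <<'E'
from h import *
import sys
d=np.array([-.995,.096]);nn=np.array([.096,.995])
for f in sys.argv[1:]:
    q=np.load(f);p=q["p"];c=q["c"].astype(int);xy=p[...,:2]
    L=(xy-[614.4,-9.9])@d;S=(xy-[614.4,-9.9])@nn
    r=(c[...,2]>c[...,1]+80)&(abs(p[...,2]-84.5)<4)&(L<180)&(L>130)
    k=(c[...,1]>c[...,2]+30)&(c[...,1]>c[...,0]+30)&(abs(p[...,2]-139)<2.5)&(L>100)&(L<175)
    print(f,"red L,S",np.median(L[r]).round(2),np.median(S[r]).round(2),"cap n",k.sum(),"L mid",(np.percentile(L[k],[1,50,99])).round(2),"S",np.percentile(S[k],[1,50,99]).round(2))
    b=(c.max(-1)<45)&(abs(p[...,2]-95)<14)&(abs(S)<26)&(L>110)&(L<175);print("  black",b.sum(),np.percentile(L[b],[5,50,95]).round(1) if b.any() else "")
E
python3 dist.py wrist1.npz wrist2.npz w4.npz
```

```text
wrist1.npz red L,S 154.39 10.1 cap n 379 L mid [114.25 123.58 133.5 ] S [-10.05  -0.09   8.93]
  black 150 [115.6 122.5 125. ]
wrist2.npz red L,S 154.07 -2.13 cap n 478 L mid [114.81 125.08 134.59] S [-11.    -1.67   8.45]
  black 155 [122.7 125.6 132.9]
w4.npz red L,S 154.67 2.12 cap n 1012 L mid [146.87 152.33 158.32] S [-11.23  -1.82   7.97]
  black 218 [146.7 152.2 155.7]
```

Request:
drive_tool(
  series=[
    {"tx":1,"ty":-1.5,"tz":0,"wx":0,"wy":0,"wz":0},
    {"tx":1,"ty":-1.5,"tz":0,"wx":0,"wy":0,"wz":0},
    {"tx":2,"ty":0,"tz":0,"wx":0,"wy":0,"wz":0},
    {"tx":2,"ty":0,"tz":0,"wx":0,"wy":0,"wz":0},
    {"tx":0,"ty":0,"tz":0,"wx":0,"wy":0,"wz":0},
    {"tx":0,"ty":0,"tz":0,"wx":0,"wy":0,"wz":0},
    {"tx":0,"ty":0,"tz":0,"wx":0,"wy":0,"wz":0},
    {"tx":0,"ty":0,"tz":0,"wx":0,"wy":0,"wz":0},
  ],
)

```text
time: 14.38
eef_pos: [460.9, 2.0, 103.7]
tool_rot: [0.161, 3.126, -0.001]
contact_force: [9.2, -2.8, -11.2]
width: 21.1
grasp_force: 38.0
```

```bash
python3 chk.py 5; python3 dist.py w5.npz
```

```text
[460.93786741   1.95575392 103.74684234] [  9.17870085  -2.82629418 -11.15629286] 21.09577896425176 37.99767493328545
red 338 [460.72196975  22.05011248  85.46364369]
w5.npz red L,S 155.29 9.91 cap n 1006 L mid [152.16 157.48 163.55] S [-11.42  -1.66   7.78]
  black 220 [151.7 157.4 160.9]
```

Request:
drive_tool(
  series=[
    {"tx":1.2,"ty":-1,"tz":0,"wx":0,"wy":0,"wz":0},
    {"tx":1,"ty":0,"tz":0,"wx":0,"wy":0,"wz":0},
    {"tx":0,"ty":0,"tz":0,"wx":0,"wy":0,"wz":0},
    {"tx":0,"ty":0,"tz":0,"wx":0,"wy":0,"wz":0},
    {"tx":0,"ty":0,"tz":0,"wx":0,"wy":0,"wz":0},
    {"tx":0,"ty":0,"tz":0,"wx":0,"wy":0,"wz":0},
    {"tx":0,"ty":0,"tz":0,"wx":0,"wy":0,"wz":0},
    {"tx":0,"ty":0,"tz":0,"wx":0,"wy":0,"wz":0},
  ],
)

```text
time: 15.42
eef_pos: [459.2, 2.1, 103.8]
tool_rot: [0.16, 3.125, 0.0]
contact_force: [9.7, -0.9, -12.4]
width: 20.9
grasp_force: 38.0
```

```bash
python3 chk.py 6; python3 dist.py w6.npz
python3 - <<'E'
from h import *
im=manip.get_image("side");np.savez("side6.npz",c=im["color"],p=cloud(im),z=im["range_z"])
a=cv2.resize(im["color"][165:215,210:290],None,fx=6,fy=6,interpolation=cv2.INTER_CUBIC)
b=cv2.imread("pics/w6.png")[150:300,180:330]
b=cv2.resize(b,(300,300),interpolation=cv2.INTER_CUBIC)
cv2.imwrite("pics/fin.png",np.hstack([a,b]))
E
```

```text
[459.16648413   2.07042314 103.76506034] [  9.69088159  -0.92321203 -12.35175506] 20.89460548431273 37.99750414938899
red 160 [461.53377082  30.4381142   85.35308613]
w6.npz red L,S 155.45 20.8 cap n 1001 L mid [153.89 159.33 165.06] S [-11.48  -1.72   8.1 ]
  black 229 [153.9 159.5 162.7]
```

View pics/fin.png

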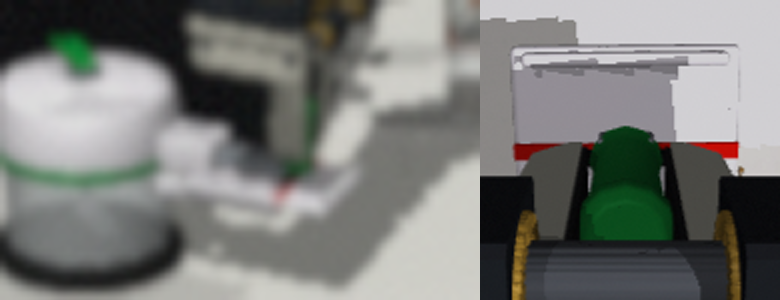

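Final view: the handle is clamped between the pads and sits over the red line, whose ends show on both sides. The tool has moved 29.8 mm and the spring force reads 9.7 N, which fits the mark.

```bash
python3 -c "
from h import *
print(manip.get_state()['eef_pos']);print(manip.close_job())"
```

```text
[459.14215455   2.09363433 103.75117486]
the job is handed in; nothing more can be done
None
```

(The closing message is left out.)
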